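Unbolt the dust box and hold its lid half open

TASK

Two cups are drying in the blue dust box and someone needs to look in under the lid, whose stay is missing so it falls shut by itself. Draw the bolt on the box's left side fully back, then take the lid by its bar handle, raise it to 45 degrees (the red mark on the quadrant) and finish still holding it there by the bar, without ever letting it drop. Leave the cups in the box and everything round it where they stand.

Things in the scene. Friction and masses are not known exactly. Their poses are not given: they have to be found in the camera images.
- lid_hinge (a point): Middle of the lid's hinge line, at the far top edge of the fixed blue sheet-metal dust box (200 mm deep, 240 mm wide, 120 mm high, standing on the table and open-topped under the lid). Axes are the box's: x points from the box's front (the side with the bar handle) to its hinge side, y along the hinge to the box's left (the bolt's side), z up. The box's front wall is 200 mm in -x from here, its underside 120 mm below; its yaw varies by up to 0.25 rad.
- lid (a joint): Lid angle in rad: 0 shut, grows as the front rises, stop at 1.4; 45 degrees is 0.785. The lid is an aluminium frame 200 x 240 x 8 mm with a clear pane, 0.3 to 0.65 kg with its handle. The hinge is free, so the lid falls shut from any angle when let go. Beside its right edge a steel wire quadrant of 110 mm radius about the hinge line carries small dark ticks at 15, 30, 60 and 75 degrees and a long red tick at 45. The shot bolt blocks the lid.
- bar_centre (a point): Middle of the lid's bar handle, a round steel bar of 11 mm diameter and 110 mm length parallel to the hinge line (along the box's y), carried by two arms 50 mm in front of the lid's front edge, level with the lid. With the lid shut it lies 250 mm in -x and 4 mm above lid_hinge; it swings with the lid on a radius of 250 mm. The 50 mm gap behind the bar and the space in front of it are free down to the table. The bar may turn between the fingers as the lid swings.
- bolt (a joint): Travel of the steel barrel bolt in m: 0 to 0.004 at the start (shot, its end lies over the lid), 0.035 fully drawn. It slides along the box's +y, away from the box; at 0.022 and more it is clear of the lid. It takes about 2 N and stays where it is left.
- bolt_knob (a point): Centre of the black cap, 14 mm across and 20 mm high, that tops the bolt's upright knob on the bracket on the box's left wall. The cap's top is 10 mm above this point, the bolt's rod (10 mm thick, along y) has its upper side 27 mm below it; the point moves with the bolt. Keeper blocks stand 34 mm in -y and 57 mm in +y of the knob (bolt shut) and reach 23 mm below the point.
- cup_left: White cup with black band, 87 x 112 x 80 mm, standing in the left half of the dust box; origin under its centre. Not to be moved.
- cup_right: Plain white cup, 87 x 112 x 80 mm, standing in the right half of the dust box; origin under its centre. Not to be moved.
- blue_pot: Blue colour pot with pale cap, 40 mm across, 50 mm high, bystander on the right; origin under its centre.
- black_pot: Black colour pot with grey cap, 46 mm across, 58 mm high, bystander on the right; origin under its centre.
- tape_roll: Roll of masking tape lying flat, 100 mm across, 25 mm high, bystander on the left; origin under its centre.
- dish: Shallow colour dish, white with a black inside, 68 mm across, 18 mm high, bystander on the right; origin under its centre.

How it is judged:
On the way, in this order (a step that is already met when the one before it is completed fails the run):
1. the bolt is drawn back (27 mm or more) while the lid is still shut (value of joint bolt above 0.027 m and value of joint lid below 0.06 rad), for 0.2 s.
2. the lid is raised past 20 degrees by its bar (value of joint lid above 0.35 rad and contact force between the fingers and lid above 0.3 N and distance between the grasp point and bar_centre below 0.07 m), for 0.1 s.
At the end, for the whole second after the job is handed in: The lid stands still at 45 degrees, within 5 degrees, carried by the gripper's fingers on the bar handle (grasp point within 70 mm of the bar's middle); the bolt is drawn clear of the lid (22 mm or more); both cups and all bystanders are within 20 mm of where they stood (value of joint lid between 0.698 and 0.872 rad and velocity of joint lid between -0.1 and 0.1 rad/s and contact force between the fingers and lid above 0.3 N and distance between the grasp point and bar_centre below 0.07 m and value of joint bolt above 0.022 m and distance of each of cup_left, cup_right, blue_pot, black_pot, tape_roll, dish from where it was at the start of the episode below 0.02 m); the arm keeps its last pose, push and grip.
It fails at once if the lid is let fall (closing faster than 1.5 rad/s) (velocity of joint lid below -1.5 rad/s).
It fails at once if a cup in the box or a bystander is moved by more than 20 mm (distance of any of cup_left, cup_right, blue_pot, black_pot, tape_roll, dish from where it was at the start of the episode above 0.02 m).
It also fails if it takes over 43 s, if anything falls off the work surface, if the arm or the gripper's body presses on something with over 40 N, if the wrist force passes 120 N, or if a joint passes its speed limit or range.

ROBOT

A 6-joint arm with a two-finger parallel gripper is mounted at the origin on a cart in front of the work surface, level with it; the furniture and walls round the work are solid. World frame = base frame: x ahead of the robot, y to its left, z up, the work surface at z = 0. Lengths are in m, angles in rad, forces in N, time in s.
With the tool pointing down it reaches from about 0.325 to 0.9 m from the base axis. Payload 3.5 kg.
Tool frame: the origin (TCP) lies between the finger pads; the fingertips stand 11 mm ahead of it and the grasp point (between the pads) lies 8 mm behind it; z points along the fingers, y is the line along which they close (so a half turn about z gives the same grasp; the last joint's range is limited). The gripper opens to 85 mm and grips with 20 to 120 N. Pads are 22 mm wide; open, the fingers measure 114 mm over their backs; the gripper's body (76 mm by 85 mm) begins 54 mm behind the grasp point. The pads swing forward as they close: fully open they stand 13 mm farther back than shut.
Start: joints at [-0.103, 0.276, -0.026, 1.268, 0, 1.467], TCP at [0.625, -0, 0.242] pointing down, gripper open.
Joint ranges: [-3.12, 3.12], [-0.85, 1.88], [-1.08, 1.24], [-1.95, 2.15], [-1.57, 1.53], [-3.14, 3.14]. Speed limits (rad/s): [2.57, 2.57, 3.14, 3.14, 3.14, 3.14].

INTERFACE

Orientations are given as a rotation vector (axis times angle).
In Python, from bench import arm gives the robot as it stands.
- The arm moves only by the tool servo_tool, never from a script. Its argument "rows" is a list of rows, each a list of 5 numbers: the opening in per cent of the stroke, from 0 (shut) to 100 (fully open), then the shift along the tool's x, y, z in mm, then the turn about the tool's z in degrees. A call has 1 to 5 rows; each row shifts and turns the commanded pose from where the row before left it, along the tool's axes as they then stand; what a row does not reach is not made up. A row lasts 1/10 s, in which the tool goes at most 50 mm and 8.59 degrees, less where a joint would pass 70% of its speed; a pose out of reach is approached as far as the arm can. A call is refused whole if a number of a shift passes 50 or a number of a turn 8.59, either way. A call with a gripper value outside its range is refused whole. The fingers move at their own pace and stop on an object; "grip_force" is the grip in N (left out, the last holds). Time passes only in rows, so rows that do not move let the fingers close. It gives the time, the measured TCP pose, the force, the opening and the grip force at its end, in the units of the state.
- arm.state(): the state, without advancing time (a new reading comes with each control period).
- arm.snapshot(name): name is "scene" or "side" or "wrist"; returns a dict with "pixels" (384x512x3 uint8, red, green, blue), "fx", "fy", "cx", "cy" (pixels), "extrinsics" (4x4, takes a point from world to camera coordinates). Camera axes: x right, y down, z forward; pixel columns grow to the right and rows downward; lengths in m; the calibration is good to about 2 mm. A picture is of the moment at which its call begins. There is no depth.
- arm.finish_job(): hands the job in; it is judged then, once.
The state is a dict: "time": time; "joint_pos": joint angles; "dq": joint speeds; "effort": joint torques, N m; "position": TCP position; "orientation": TCP orientation; "contact_force": force on the tool from outside, world axes, zero at the start; "torque": the same for the moment, N m; "finger_gap": finger opening in m; "finger_force": force on a finger pad.
Only numpy, scipy, OpenCV 4.12 (cv2) and the standard library are available. Lean on these libraries where they do the work, as an engineer would, in place of code of your own. Each camera call takes 0.05 s, during which the arm holds its last target. There are 200 camera calls.

## Working session

There is one attempt and no reset: what is moved stays moved. The work goes in short steps, Python scripts to look and compute and a tool call to move; the robot and the scene stay as the last step left them, time stands still between calls to the robot, and variables do not carry over. Pictures are saved under pics/ and viewed, at most 10 in all, crops included, and the job is handed in when it is done.

Besides the shell and the picture viewer there is one more tool, called after "Emit:" as name([rows], argument=value, ...), one row to a line, values as JSON. servo_tool: Moves the arm, as the interface text tells. Its arguments: {"type":"object","properties":{"rows":{"type":"array","items":{"type":"array","items":{"type":"number"}}},"grip_force":{"type":"number"}},"required":["rows"]}

```bash
mkdir -p pics
cat > h.py <<'E'
import numpy as np, cv2
from bench import arm
def snap(n,f=None):
    s=arm.snapshot(n)
    if f: cv2.imwrite('pics/'+f,s['pixels'][:,:,::-1])
    return s
def proj(s,p):
    E=np.array(s['extrinsics']);c=E[:3,:3]@np.array(p)+E[:3,3]
    return np.array([s['fx']*c[0]/c[2]+s['cx'],s['fy']*c[1]/c[2]+s['cy']])
def ray(s,uv):
    E=np.array(s['extrinsics']);R=E[:3,:3];o=-R.T@E[:3,3]
    d=R.T@np.array([(uv[0]-s['cx'])/s['fx'],(uv[1]-s['cy'])/s['fy'],1.]);return o,d/np.linalg.norm(d)
def plane(s,uv,z):
    o,d=ray(s,uv);return o+d*(z-o[2])/d[2]
def tri(*rs):
    A=np.zeros((3,3));b=np.zeros(3)
    for o,d in rs:
        P=np.eye(3)-np.outer(d,d);A+=P;b+=P@o
    x=np.linalg.solve(A,b);return x,[np.linalg.norm((np.eye(3)-np.outer(d,d))@(x-o)) for o,d in rs]
E
python3 - <<'E'
from h import *
ims=[]
for n in ("scene","side","wrist"):
    s=snap(n,n+'0.png');np.save(n+'0.npy',s,allow_pickle=True)
    print(n,s['fx'],s['cx'],s['cy'],np.round(ray(s,(256,192)),3).tolist())
print(arm.state())
E
```

```text
scene 448.2640335034669 265.23343676732236 197.67971526612044 [[-0.127, -0.731, 0.965], [0.536, 0.57, -0.623]]
side 395.81020986638003 261.38755031549454 193.19522135402968 [[0.135, -0.878, 0.716], [0.38, 0.773, -0.508]]
wrist 316.65619471862095 253.8532942436638 192.9899783363483 [[0.625, 0.078, 0.374], [0.004, -0.304, -0.953]]
{'time': 0.15, 'joint_pos': array([-1.03412505e-01,  2.76987495e-01, -2.75694874e-02,  1.26802247e+00,
       -2.57946254e-05,  1.46737428e+00]), 'dq': array([-0.00077292, -0.00200563,  0.00501656, -0.0016517 , -0.00017069,
        0.00130952]), 'effort': array([ 1.17211301e-03, -4.46055973e+01,  2.95638728e+01,  1.04999804e-02,
       -4.45402588e-05, -1.76044369e-05]), 'position': array([6.24396335e-01, 3.76101736e-05, 2.41396722e-01]), 'orientation': array([-2.22046314e+00, -2.22048439e+00,  1.79618403e-03]), 'contact_force': array([1.02591487, 0.43070097, 0.27156072]), 'torque': array([0.00685576, 0.06748676, 0.01432217]), 'finger_force': 0.0, 'finger_gap': 0.08547541322971644}
```

View pics/scene0.png

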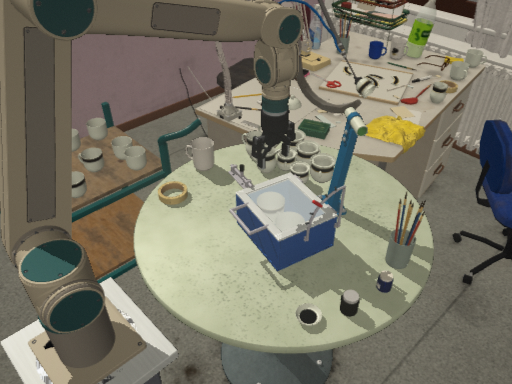

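View pics/side0.png

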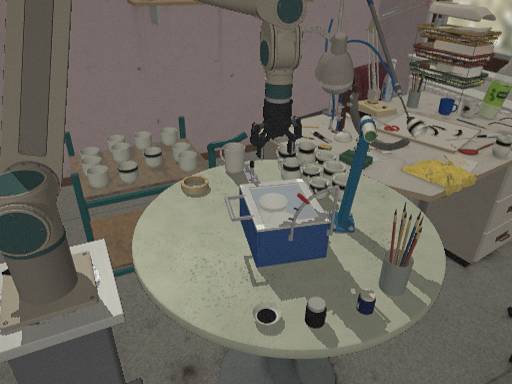

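View pics/wrist0.png

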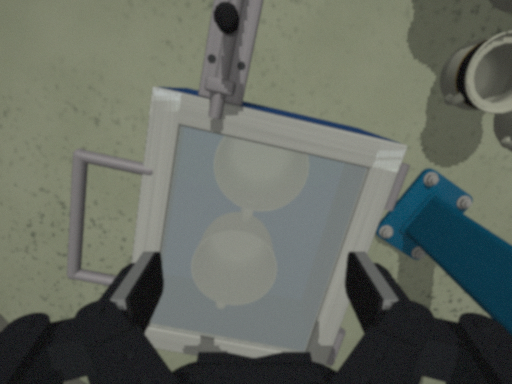

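Wrist view: the lid frame corners are about (153,88), (405,147), (310,355) and (148,340), the bar runs (79,155)-(72,275), and the cap is near (227,17). I'll refine these by masks and check them against the scene and side views.

Run:
```python
from h import *
S={n:np.load(n+'0.npy',allow_pickle=True).item() for n in("scene","side","wrist")}
w=S['wrist'];im=w['pixels'].astype(int)
# cap: dark blob
m=(im.max(2)<50).astype(np.uint8)
n,l,st,c=cv2.connectedComponentsWithStats(m[:50,190:270].copy());i=1+st[1:,4].argmax();print('cap',st[i],c[i]+[190,0])
# bar edges along rows: gradient
g=cv2.cvtColor(w['pixels'],cv2.COLOR_RGB2GRAY).astype(float)
for r in (175,195,215,235,255):
    d=np.diff(cv2.GaussianBlur(g,(3,5),0)[r,55:105]);print(r,55+d.argmin(),55+d.argmax(),np.round(g[r,60:100:2]).astype(int).tolist())
a,b=plane(w,(79,155),.124),plane(w,(72.5,275),.124);print('bar ends',a,b,np.linalg.norm(a-b))
for uv in((153,88),(405,147)):print('lid corner',plane(w,uv,.128))
k=plane(w,c[i]+[190,0],.168);print('knob?',k)
big=[]
for n,(u,v) in(("scene",(225,150)),("side",(220,150))):
    s=S[n];p=cv2.resize(s['pixels'][v:v+110,u:u+120],None,fx=3.3,fy=5 if 0 else 3.3,interpolation=cv2.INTER_CUBIC)[:,:,::-1].copy()
    for q in(a,b,(a+b)/2,k):
        z=(proj(s,q)-[u,v])*3.3;print(n,proj(s,q).round(1));cv2.circle(p,tuple(int(t) for t in z),3,(0,0,255),1)
    big.append(p)
cv2.imwrite('pics/c1.png',np.hstack(big))
```

```text
cap [ 25   3  24  32 593] [226.85328836  18.16694772]
175 82 86 [128, 130, 128, 130, 124, 120, 113, 113, 113, 112, 100, 83, 68, 76, 119, 126, 126, 126, 124, 124]
195 80 85 [125, 130, 131, 131, 129, 124, 116, 112, 111, 104, 93, 76, 69, 110, 127, 128, 128, 129, 126, 130]
215 80 84 [124, 119, 116, 121, 114, 110, 115, 112, 109, 95, 83, 66, 94, 124, 128, 127, 127, 131, 130, 128]
235 79 82 [120, 125, 122, 122, 117, 115, 112, 113, 102, 88, 71, 80, 120, 128, 128, 128, 129, 127, 128, 124]
255 77 81 [112, 108, 101, 105, 113, 113, 111, 107, 96, 77, 66, 105, 122, 122, 126, 127, 122, 123, 125, 128]
bar ends [0.48377424 0.02940804 0.124     ] [ 0.45923608 -0.08089317  0.124     ] 0.11299769118202226
lid corner [0.54928782 0.08038834 0.128     ]
lid corner [0.74178573 0.0368593  0.128     ]
knob? [0.60823638 0.11865619 0.168     ]
scene [229.5 210.4]
scene [249.3 233.9]
scene [239.2 221.8]
scene [240.8 167.4]
side [225.6 198.1]
side [232.6 220.1]
side [229.  208.6]
side [251.8 163.8]
```

View pics/c1.png

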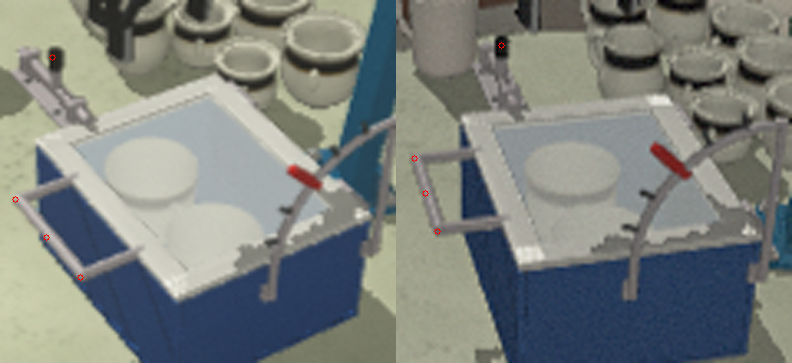

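The bar fits both other views: it measures 113 mm at z=0.124 against 110 mm given, box yaw is about -0.22, and lid depth is 197 mm against 200 mm. The knob at z≈0.168 also lands on the cap in both. Next I turn to the box axes and move over the knob.

Emit:
servo_tool([
  [50,0,0,0,6.3],
  [50,0,0,0,6.3],
  [50,28,-10,0,0],
  [50,28,-10,0,0],
  [50,28,-11,0,0],
], grip_force=30)

```text
time: 0.65
position: [0.6127, 0.0894, 0.2418]
orientation: [-2.452, -1.963, 0.001]
contact_force: [-0.4, -0.1, 0.8]
finger_gap: 0.043
finger_force: 0.0
```

Emit:
servo_tool([
  [50,28,-11,0,0],
  [50,0,0,20,0],
  [50,0,0,15,0],
  [50,0,0,0,0],
  [50,0,0,0,0],
])

```text
time: 1.15
position: [0.6079, 0.1178, 0.2065]
orientation: [-2.452, -1.963, 0.003]
contact_force: [-0.6, -0.6, 0.5]
finger_gap: 0.0428
finger_force: 0.0
```

Run:
```python
from h import *
snap('scene','s1.png');s=snap('side');w=snap('wrist');sc=snap('scene')
st=arm.state();print(st['position'],st['orientation'],st['finger_gap'],st['contact_force'])
a=cv2.resize(sc['pixels'][100:220,190:310],(400,400));b=cv2.resize(s['pixels'][100:220,200:320],(400,400))
cv2.imwrite('pics/c2.png',np.hstack([a,b])[:,:,::-1])
```

```text
[0.60916302 0.11796455 0.20823299] [2.45190794e+00 1.96267597e+00 1.98133297e-03] 0.0421720905139606 [-0.07523148  0.17352827 -0.28367532]
```

View pics/c2.png

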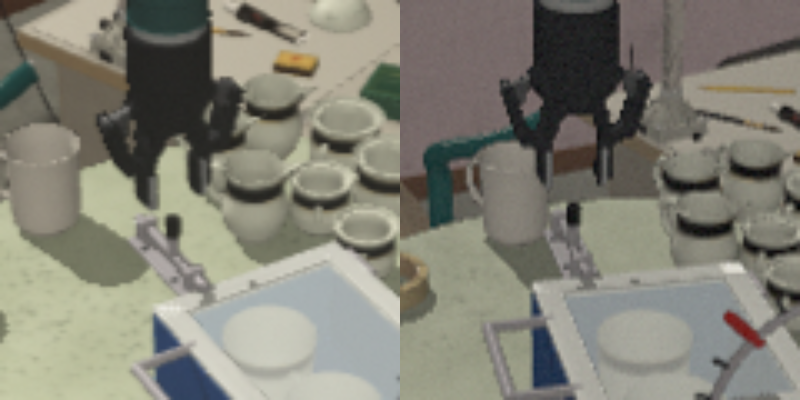

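The fingers straddle the cap in both views: tips at about (150,200)/(205,190) with the cap at (173,228) in scene, and (545,180)/(603,180) with the cap at (573,215) in side. I'll descend and grip.

Emit:
servo_tool([
  [50,0,0,15,0],
  [50,0,0,15,0],
  [50,0,0,8,0],
  [50,0,0,0,0],
  [50,0,0,0,0],
])

```text
time: 1.85
position: [0.608, 0.1184, 0.1686]
orientation: [-2.451, -1.964, 0.002]
contact_force: [0.3, 0.2, 0.8]
finger_gap: 0.0429
finger_force: 0.0
```

Emit:
servo_tool([
  [5,0,0,0,0],
  [5,0,0,0,0],
  [5,0,0,0,0],
  [5,0,0,0,0],
  [5,0,0,0,0],
])

```text
time: 2.35
position: [0.6084, 0.1187, 0.1701]
orientation: [-2.452, -1.964, -0.001]
contact_force: [-2.8, 1.4, 4.5]
finger_gap: 0.0126
finger_force: 29.6
```

Emit:
servo_tool([
  [5,8,0,0,0],
  [5,8,0,0,0],
  [5,8,0,0,0],
  [5,6,0,0,0],
  [5,4,0,0,0],
])

```text
time: 2.85
position: [0.6155, 0.1499, 0.17]
orientation: [2.449, 1.961, -0.007]
contact_force: [-4.9, -11.1, 8.2]
finger_gap: 0.0125
finger_force: 29.9
```

Emit:
servo_tool([
  [5,1,0,0,0],
  [5,0,0,0,0],
  [5,0,0,0,0],
])

```text
time: 3.15
position: [0.6154, 0.1498, 0.17]
orientation: [2.45, 1.96, -0.008]
contact_force: [-4.7, -7.2, 7.8]
finger_gap: 0.0124
finger_force: 29.8
```

Emit:
servo_tool([
  [50,0,0,0,0],
  [50,0,0,0,0],
  [50,0,0,0,0],
  [50,0,0,-20,0],
  [50,0,0,-30,0],
])

```text
time: 3.65
position: [0.6144, 0.1526, 0.2169]
orientation: [-2.449, -1.963, 0.007]
contact_force: [0.7, 0.1, 0.8]
finger_gap: 0.0428
finger_force: 0.0
```

Run:
```python
from h import *
st=arm.state();print(st['position'],st['finger_gap'])
sc=snap('scene');s=snap('side')
a=cv2.resize(sc['pixels'][100:220,190:310],(400,400));b=cv2.resize(s['pixels'][100:220,200:320],(400,400))
cv2.imwrite('pics/c3.png',np.hstack([a,b])[:,:,::-1])
k=np.array([.6082,.1187,.168])
for t in(0,.03,.035):print(t,(proj(sc,k+t*np.array([.219,.976,0]))-[190,100])*3.333,(proj(s,k+t*np.array([.219,.976,0]))-[200,100])*3.333+[400,0])
```

```text
[0.61435937 0.15264625 0.21693195] 0.04276184789737007
0 [169.40117228 224.64651413] [572.66627881 212.52405588]
0.03 [153.70068982 208.56860095] [565.82237177 198.69290351]
0.035 [151.12701286 205.93305426] [564.70817785 196.44118008]
```

View pics/c3.png

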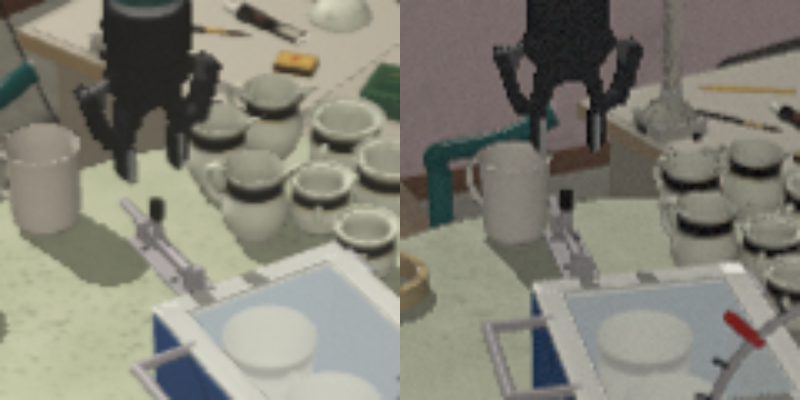

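The bolt is drawn: the cap is now at (157,208)/(566,200), close to the predicted 30–35 mm position, and it reached its stop at 11 N. The lid is shut. I move over the bar.

Emit:
servo_tool([
  [60,-30,-15,0,0],
  [60,-30,-15,0,0],
  [60,-30,-15,0,0],
  [60,-30,-15,0,0],
  [60,-30,-15,0,0],
])

```text
time: 4.25
position: [0.5092, 0.0219, 0.2185]
orientation: [-2.451, -1.965, 0.0]
contact_force: [-0.2, -0.9, -0.2]
finger_gap: 0.0512
finger_force: 0.0
```

Emit:
servo_tool([
  [60,-30,-14,0,0],
  [60,-25,-10,0,0],
  [60,0,0,20,0],
  [60,0,0,0,0],
  [60,0,0,0,0],
])

```text
time: 4.75
position: [0.4744, -0.0256, 0.1987]
orientation: [-2.451, -1.964, 0.001]
contact_force: [0.6, -0.4, 0.4]
finger_gap: 0.0513
finger_force: 0.0
```

Run:
```python
from h import *
st=arm.state();print(st['position'],st['finger_gap'])
sc=snap('scene');s=snap('side')
a=cv2.resize(sc['pixels'][130:250,180:300],(400,400));b=cv2.resize(s['pixels'][120:240,170:290],(400,400))
cv2.imwrite('pics/c4.png',np.hstack([a,b])[:,:,::-1])
```

```text
[ 0.47435153 -0.02561415  0.19874828] 0.05126981347200586
```

View pics/c4.png

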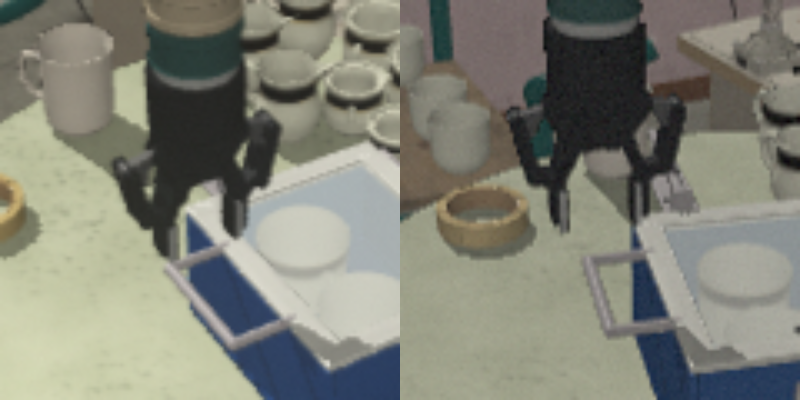

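The fingers straddle the bar from above: (170,235)/(235,230) against bar middle (205,305) in scene, (565,220)/(638,210) in side. I shift 2 mm towards the front, descend and grip.

Emit:
servo_tool([
  [50,0,-2,15,0],
  [50,0,0,20,0],
  [50,0,0,20,0],
  [50,0,0,15,0],
  [50,0,0,6,0],
])

```text
time: 5.35
position: [0.4725, -0.0248, 0.1224]
orientation: [-2.45, -1.965, 0.002]
contact_force: [-0.8, -0.3, -0.3]
finger_gap: 0.0427
finger_force: 0.0
```

Emit:
servo_tool([
  [50,0,0,0,0],
  [0,0,0,0,0],
  [0,0,0,0,0],
  [0,0,0,0,0],
  [0,0,0,0,0],
], grip_force=40)

```text
time: 5.85
position: [0.4734, -0.0254, 0.1244]
orientation: [2.451, 1.964, 0.002]
contact_force: [-1.9, 0.4, 5.7]
finger_gap: 0.0094
finger_force: 39.1
```

Emit:
servo_tool([
  [0,0,0.5,-11,0],
  [0,0,1,-11,0],
  [0,0,1.5,-11,0],
  [0,0,2,-11,0],
  [0,0,2,-11,0],
])

```text
time: 6.35
position: [0.4798, -0.0269, 0.1792]
orientation: [-2.452, -1.964, -0.0]
contact_force: [2.2, 0.4, -2.7]
finger_gap: 0.0091
finger_force: 38.9
```

Emit:
servo_tool([
  [0,0,2.5,-10,0],
  [0,0,3,-10.5,0],
  [0,0,4,-10.5,0],
  [0,0,4,-10,0],
  [0,0,5,-10,0],
])

```text
time: 6.85
position: [0.4968, -0.0308, 0.2297]
orientation: [-2.45, -1.963, 0.003]
contact_force: [-2.0, 1.3, -1.8]
finger_gap: 0.0094
finger_force: 39.0
```

Emit:
servo_tool([
  [0,0,5,-9.5,0],
  [0,0,5,-9.5,0],
  [0,0,6,-9,0],
  [0,0,6,-9,0],
  [0,0,6.5,-8.5,0],
])

```text
time: 7.35
position: [0.5236, -0.0368, 0.2755]
orientation: [-2.449, -1.962, 0.005]
contact_force: [-8.8, 3.7, 4.1]
finger_gap: 0.009
finger_force: 39.1
```

Emit:
servo_tool([
  [0,0,6.5,-8.5,0],
  [0,0,6,-6,0],
  [0,0,5,-5,0],
  [0,0,0,0,0],
  [0,0,0,0,0],
])

```text
time: 7.85
position: [0.5403, -0.0406, 0.2962]
orientation: [-2.449, -1.962, 0.005]
contact_force: [-10.3, 2.7, 7.4]
finger_gap: 0.0091
finger_force: 39.3
```

Run:
```python
from h import *
st=arm.state();p=st['position'];print(p,st['finger_gap'],st['contact_force'])
sc=snap('scene');s=snap('side')
a=cv2.resize(sc['pixels'][100:250,210:360],(400,400),interpolation=2);b=cv2.resize(s['pixels'][80:230,200:350],(400,400),interpolation=2)
cv2.imwrite('pics/c5.png',np.hstack([a,b])[:,:,::-1])
h=np.array([.7154,-.0805]);ex=np.array([.976,-.219]);ax=(h-p[:2])@ex
for dz in(-.006,0,.004):print(np.degrees(np.arctan2(p[2]+dz-.12,ax)-.016),np.hypot(ax,p[2]+dz-.12))
```

```text
[ 0.54034933 -0.04055573  0.29620967] 0.009138297299539112 [-10.28844294   2.73612152   7.36080555]
42.546021299335386 0.24743989537629682
43.53778097924367 0.25160488440787093
44.18079020742434 0.2544222773538939
```

View pics/c5.png

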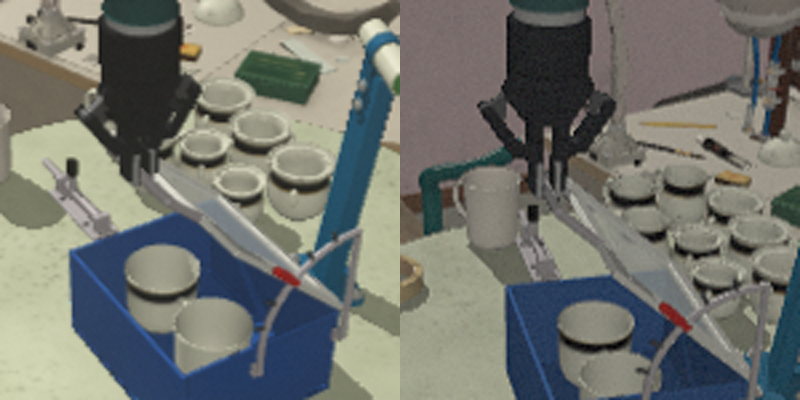

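The lid stands at about 43.5°, with its edge line at the red tick ((285,275) in scene, (675,315) in side). It is gripped at the bar middle, the cups are still in the box and the bolt is back, so I hand in.

```bash
python3 -c "
from bench import arm
print(arm.state()['dq'].round(4));print(arm.finish_job())"
```

```text
[ 0.0008  0.0009 -0.0037  0.0001 -0.0006  0.0002]
the job is handed in; nothing more can be done
None
```

I drew the bolt back to its stop, raised the lid by its bar to about 43.5° (estimated from the arm's pose), and handed the job in with the gripper still holding the bar and the cups still in the box; no verdict was returned.

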